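# Restart the bottle chiller

### The job

Get the stockroom's bottle chiller running again: first push its half-open glass door up until it is fully shut, then pick up the loose black knob from the bench, turn it so that its D-shaped bore matches the D-shaft on top of the chiller, and push it fully home on the shaft. The shaft is a spring-loaded start button: push the knob on down to the bottom of its travel and finish like that, your fingers still on the knob and holding it pressed, without letting go. Leave the door shut and leave the bottles and the jar where they stand.

Things in the scene. Friction and masses are not known exactly. Their poses are not given: they have to be found in the camera images.
- chiller: Fixed aluminium bottle chiller, 260 deep (x), 360 wide (y), 200 mm high; origin at the centre of its underside on the bench, -x towards the robot (front, with the glass door), z up. Its top panel is 200 mm above the bench; the D-shaft stands on it at x -70, y +70 mm.
- door_hinge (a point): Middle of the door's hinge line, at the chiller's lower front edge, 21 mm above the bench, 10 mm before the front face. The door: dark-framed glass, 350 wide, 165 high, 18 mm thick, standing on this line. The axes tilt with the door: y along the hinge (chiller's y), z up the door, -x out of its outer face.
- door_handle (a point): Middle of the door's steel bar handle: round bar about 12 mm thick, 200 mm long along the door's y, 135 mm up the door from the hinge line and 44 mm out from it (in door_hinge's frame -44, 0, 135 mm); free gap of about 27 mm between bar and door.
- door (a joint): Door angle in rad: 0 = shut (upright, against a stop), growing as its top comes down towards the robot, 1.4 = fully down. Stiff hinge, no latch: it stays where it is left; about 4 to 8 N at the handle move it.
- shaft_tip (a point): Centre of the upper end of the upright brass D-shaft on the chiller, on its axis, 34 mm above the top panel when not pressed. 12 mm in diameter, one flat 2 mm from the axis, chamfered end. +x points out of the flat, z up.
- shaft (a joint): How far the D-shaft is pressed down, m: 0 = up, 0.006 = bottom stop. A spring: it starts to move at 3.6 N and needs 7.2 N at the bottom; it comes up when not pressed.
- dial (a joint): Turn of shaft and dial on the chiller, rad, counter-clockwise from above; at 0 the flat faces the chiller's +x. Stiff (0.15 N m). The dial is a white disc 68 mm across, 4 mm thick on the top panel; its red mark points the way the shaft's flat faces.
- knob_center (a point): Centre of the loose black knob, half-way up: 44 mm long (x), 21 wide (y), 34 high (z), about 60 g, standing upright on the bench. It can be gripped across its 21 mm width at any height. Fully home on the shaft, this point is 1 mm above shaft_tip, and the knob's underside, pressed right down, 12 mm above the panel.
- knob: The same knob; origin at the centre of its underside, where a D-bore 16 mm deep opens, 1.2 mm larger all round than the shaft. The bore's flat wall is towards the +x end, marked by a white line on the top from the middle to that end. It fits only with this line pointing as the dial's red mark does, within about 12 degrees.
- mini_a: Bystander: miniature amber bottle with red cap, 37 mm across, 110 mm high, on the bench; origin at its underside.
- mini_b: Bystander: another such miniature bottle on the bench.
- mini_c: Bystander: another such miniature bottle, standing on top of the chiller.
- jar: Bystander: glass jar with brass-coloured lid, 68 mm across, 100 mm high; origin at its underside.
- juice: Bystander: amber juice bottle with orange cap, 68 mm across, 200 mm high; origin at its underside.
Mind the look-alikes: they are no part of the job. What is shaped like the knob but blue or pink is not meant.

How it is judged:
By the outcome, as a careful person would: the job done as asked, in the order asked, and still so for the second after the job is handed in, while the arm keeps its last pose, push and grip.
It also fails if it takes over 54 s, if anything falls off the work surface, if the arm or the gripper's body presses on something with over 40 N, if the wrist force passes 120 N, or if a joint passes its speed limit or range.

### The arm

A 6-joint arm with a two-finger parallel gripper is mounted at the origin on the work surface. World frame = base frame: x ahead of the robot, y to its left, z up, the work surface at z = 0. Lengths are in m, angles in rad, forces in N, time in s.
With the tool pointing down it reaches from about 0.3 to 0.85 m from the base axis. Payload 5.4 kg.
Tool frame: the origin (TCP) lies at the very end of the fingers, on their centre line; the grasp point (between the pads) lies 19 mm behind it (r.pinch_z is the distance from the TCP to the grasp point, in m); z points along the fingers, y is the line along which they close (so a half turn about z gives the same grasp; the last joint's range is limited). The gripper opens to 85 mm and grips with 20 to 120 N. Pads are 22 mm wide; open, the fingers measure 114 mm over their backs; the gripper's body (76 mm by 85 mm) begins 54 mm behind the grasp point. The pads swing forward as they close: fully open they stand 13 mm farther back than shut.
Start: joints at [1.036, 0.158, 1.597, -0, 1.386, -0.21], TCP at [0.184, 0.545, 0.231] pointing down, gripper open.
Joint ranges: [-2.91, 2.91], [-0.94, 2.29], [0.18, 2.7], [-1.29, 4.43], [0.17, 2.64], [-3, 3]. Speed limits (rad/s): [2.57, 2.57, 3.14, 3.14, 3.14, 3.14].

### API

Orientations are given as a 3x3 rotation matrix whose columns are the frame's x, y, z axes.
In Python, from rig import r, vision, models gives the robot as it stands. The module is installed in compiled form; this text tells all that it offers.
- The arm moves only by the shell command python3 -m crank 'ROWS'. ROWS is JSON, a list of rows, each an object with "dp": the shift along the tool's x, y, z in m, a list of three; "turn": the turn about the tool's z in degrees; "fingers": the opening, from -1 (shut) to 1 (fully open). A call has 1 to 12 rows; each row shifts and turns the commanded pose from where the row before left it, along the tool's axes as they then stand; what a row does not reach is not made up. A row lasts 1/12 s, in which the tool goes at most 41.7 mm and 7.16 degrees, less where a joint would pass 70% of its speed; a pose out of reach is approached as far as the arm can. A call is refused whole if a number of a shift passes 0.0417 or a number of a turn 7.16, either way. A call with a gripper value outside its range is refused whole. The fingers move at their own pace and stop on an object; the grip force is fixed at half the most. Time passes only in rows, so rows that do not move let the fingers close. It gives the time, the measured TCP pose, the force and the opening at its end, in the units of the state.
- r.get_obs(): the state, without advancing time (a new reading comes with each control period).
- vision.get_image(name): name is "scene" or "side" or "wrist"; returns the picture (480x640x3 uint8, red, green, blue); there is no depth.
- vision.calibration(name): a dict with "K" (3x3 intrinsics, pixels), "extrinsics" (4x4, takes a point from camera to world coordinates). Camera axes: x right, y up, looking along -z (the intrinsics and any distortion apply to the point x, -y, -z); pixel columns grow to the right and rows downward; lengths in m; the calibration is good to about 2 mm. A picture is of the moment at which its call begins: read the wrist's pose just before it. calibration takes no time and is no camera call; for the wrist camera it gives the pose at the moment of the call.
- r.job_done(): hands the job in, once; it reports no verdict.
Trained networks look in the newest picture that a camera, given by its name, has taken for a name from the list of things; names that differ only in an ending like _2 or _b are one class to them, and where a whole thing is asked for, a point or a joint stands for the part that bears it (a point fixed in the world has none). Each returns a list of dicts, best first, with "confidence" (0 to 1); they miss things now and then, are a little off and sometimes report something else, mostly with a low value. They report only what shows in the picture. A call takes as long as a camera call. They do not tell look-alikes from the thing itself.
- models.spot_in(target, camera): "extent" ([left, top, right, bottom] in pixels, round what is visible of it).
- models.mark_of(target, camera): "pixel" ([row, column] in pixels: a listed point, or the origin of a listed thing).
The state is a dict: "time": time; "joints": joint angles; "joint_velocities": joint speeds; "effort": joint torques, N m; "tool_pos": TCP position; "eef_rot": TCP orientation; "wrist_force": force on the tool from outside, world axes, zero at the start; "ft_torque": the same for the moment, N m; "gripper_width": finger opening in m.
Only numpy, scipy, OpenCV 4.12 (cv2) and the standard library are available. Lean on these libraries where they do the work, as an engineer would, in place of code of your own. Each camera call takes 0.05 s, during which the arm holds its last target. There are 200 camera calls.

## Working session

There is one attempt and no reset: what is moved stays moved. The work goes in short steps, Python scripts to look and compute and a shell command to move; the robot and the scene stay as the last step left them, time stands still between calls to the robot, and variables do not carry over. Pictures are saved under pics/ and viewed, on a budget of 10 in all, crops included, one or two more only if the job needs it, and the job is handed in when it is done.

```bash
mkdir -p pics
cat > h.py <<'E'
import numpy as np, cv2
from rig import r, vision, models
def cam(n): 
    c=vision.calibration(n); return np.array(c["K"]),np.array(c["extrinsics"]),c
def ray(n,rc):
    K,T,c=cam(n); u=np.array([[[float(rc[1]),float(rc[0])]]])
    d=c.get("distortion",c.get("dist"))
    p=cv2.undistortPoints(u,K,None if d is None else np.array(d))[0,0]
    v=T[:3,:3]@np.array([p[0],-p[1],-1]); return T[:3,3],v
def onz(n,rc,z):
    o,v=ray(n,rc); return o+v*(z-o[2])/v[2]
def proj(n,P):
    K,T,c=cam(n); q=np.linalg.inv(T)@np.append(P,1); q=K@np.array([q[0],-q[1],-q[2]]); return q[1]/q[2],q[0]/q[2]
def tri(a,b):
    (o1,v1),(o2,v2)=a,b
    s=np.linalg.lstsq(np.c_[v1,-v2],o2-o1,rcond=None)[0]; p,q=o1+s[0]*v1,o2+s[1]*v2
    return (p+q)/2,np.linalg.norm(p-q)
def shot(n,f=None):
    im=vision.get_image(n)
    if f: cv2.imwrite("pics/"+f,im[:,:,::-1])
    return im
E
python3 - <<'E'
from h import *
np.set_printoptions(precision=4,suppress=True)
a=shot("scene","s1.png"); b=shot("side","d1.png")
print(vision.calibration("scene").keys())
for n in ["chiller","door_hinge","door_handle","shaft_tip","knob_center","knob","mini_a","jar","juice"]:
    for c in ["scene","side"]:
        print(n,c,[(np.round(m["pixel"]),round(m["confidence"],2)) for m in models.mark_of(n,c)[:4]])
print(r.get_obs()["time"])
E
```

```text
dict_keys(['K', 'extrinsics'])
chiller scene []
chiller side []
door_hinge scene [(array([243., 333.]), 0.77)]
door_hinge side [(array([254., 321.]), 0.7)]
door_handle scene [(array([233., 374.]), 0.84)]
door_handle side [(array([229., 370.]), 0.92)]
shaft_tip scene [(array([137., 326.]), 0.72), (array([245., 304.]), 0.5)]
shaft_tip side [(array([207., 295.]), 0.57)]
knob_center scene [(array([384., 336.]), 0.53), (array([364., 362.]), 0.52), (array([407., 366.]), 0.45), (array([403., 311.]), 0.43)]
knob_center side [(array([405., 358.]), 0.79), (array([361., 351.]), 0.7), (array([378., 325.]), 0.58), (array([404., 285.]), 0.49)]
knob scene [(array([387., 338.]), 0.69), (array([404., 308.]), 0.67), (array([406., 369.]), 0.5), (array([363., 362.]), 0.47)]
knob side [(array([385., 322.]), 0.85), (array([405., 292.]), 0.75), (array([362., 354.]), 0.68), (array([413., 357.]), 0.61)]
mini_a scene [(array([151., 381.]), 0.69), (array([137., 324.]), 0.69), (array([181., 305.]), 0.63)]
mini_a side [(array([181., 381.]), 0.79), (array([173., 295.]), 0.73), (array([382., 325.]), 0.68), (array([171., 321.]), 0.61)]
jar scene [(array([414., 269.]), 0.83)]
jar side [(array([414., 236.]), 0.64)]
juice scene [(array([355., 278.]), 0.84)]
juice side [(array([350., 257.]), 0.69)]
1.0
```

View pics/s1.png

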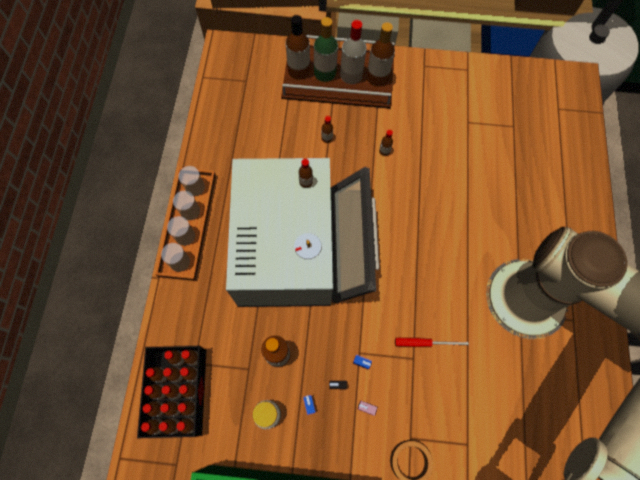

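View pics/d1.png

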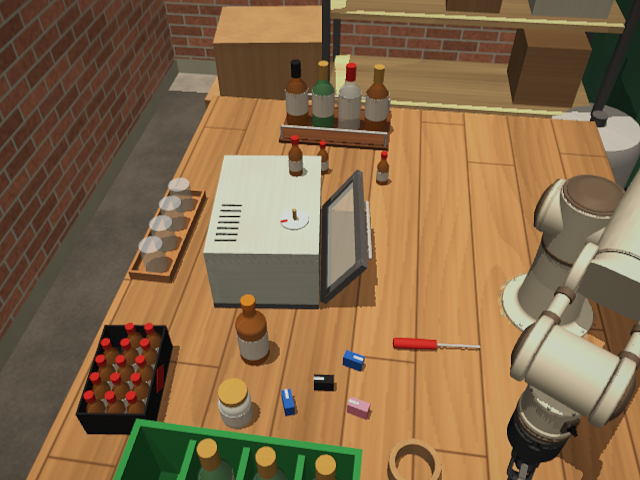

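The scene view shows the black knob at about (col 338, row 384) with blue and pink look-alikes around it. The dial is at (308, 245), and the half-open door is on the robot side. The side view has the knob at (324, 382) and the dial at (294, 217), with its red mark to the left.

Run:
```python
from h import *
np.set_printoptions(precision=4,suppress=True)
for n,a,b in [("hinge",(243,333),(254,321)),("handle",(233,374),(229,370)),("tip",(244,308),(208,295)),("knob",(384,337),(380,324)),("jar",(414,269),(414,236)),("juice",(355,278),(350,257)),("mini_c",(181,305),(173,295)),
  ("topfrontR",(304,331),None),("topbackR",(292,229),None),("topfrontL",(158,330),None),("topbackL",(159,232),None)]:
    if b: print(n,*tri(ray("scene",a),ray("side",b)))
    if n.startswith("top"): print(n,onz("scene",a,.2))
print("knob z",onz("scene",(384,337),.02),onz("side",(380,324),.02))
for n in("scene","side"): print(n,cam(n)[1][:3,3])
a=cv2.imread("pics/s1.png");b=cv2.imread("pics/d1.png")
f=lambda im,r,c,h:cv2.resize(im[r-h:r+h,c-h:c+h],(400,400),interpolation=cv2.INTER_CUBIC)
cv2.imwrite("pics/crop1.png",np.vstack([np.hstack([f(a,245,305,25),f(a,384,338,25)]),])) 
cv2.imwrite("pics/crop1.png",cv2.resize(np.vstack([np.hstack([f(a,245,305,25),f(a,384,338,25)]),np.hstack([f(b,216,293,25),f(b,382,324,25)])]),(600,600)))
# door sides: handle ends
o=r.get_obs(); print(o["tool_pos"],o["eef_rot"],o["gripper_width"],o["time"])
```

```text
hinge [ 0.5679 -0.1035  0.0038] 0.008638652864775814
handle [ 0.4508 -0.1098  0.1052] 0.008101725226319911
tip [ 0.6221 -0.0084  0.2495] 0.0044050640352210554
knob [0.5156 0.2934 0.0269] 0.0042400318116903556
jar [0.6889 0.3864 0.0047] 0.0036166868238937094
juice [0.6787 0.2345 0.0227] 0.005999297405571534
mini_c [ 0.6537 -0.2027  0.1937] 0.0006085642823339035
topfrontR [0.555  0.1217 0.2   ]
topbackR [0.8044 0.1177 0.2   ]
topfrontL [ 0.5944 -0.2746  0.2   ]
topbackL [ 0.8553 -0.2443  0.2   ]
knob z [0.5175 0.2934 0.02  ] [0.5141 0.2887 0.02  ]
scene [0.5685 0.3829 1.3676]
side [0.4309 0.9717 1.1555]
[0.1835 0.5449 0.2313] [[-0.9477  0.3191 -0.    ]
 [ 0.3191  0.9477 -0.0001]
 [-0.     -0.0001 -1.    ]] 0.08508218806681528 1.0
```

View pics/crop1.png

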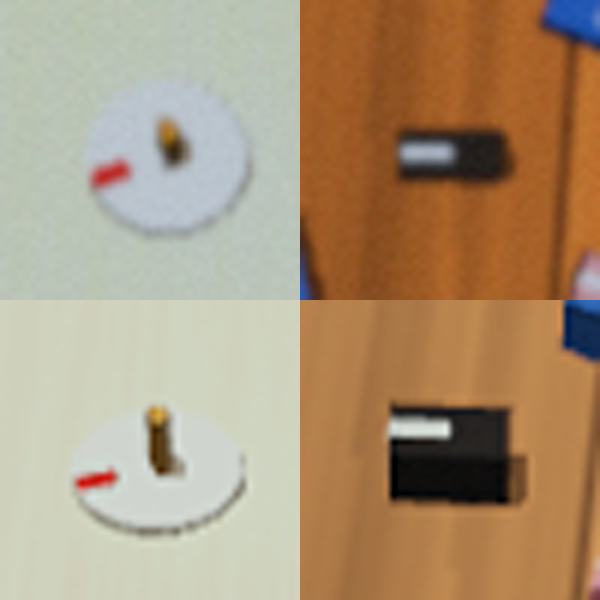

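Run:
```python
from h import *
np.set_printoptions(precision=4,suppress=True)
S=lambda c,rr,c0,r0:(r0+rr/6,c0+c/6)
ang=lambda v:np.degrees(np.arctan2(v[1],v[0]))
for n,ce,mk,tp in [("scene",S(168,157,280,220),S(111,173,280,220),S(166,126,280,220)),("side",S(160,172,268,191),S(97,180,268,191),S(157,110,268,191))]:
    a,b=onz(n,ce,.204),onz(n,mk,.204); print(n,"dial",a,"mark",b,ang(b-a),np.linalg.norm((b-a)[:2]),"tip",onz(n,tp,.234))
for n,e,m,q in [("scene",S(100,152,313,359),S(153,153,313,359),[(98,130),(98,181),(208,130),(208,181)]),("side",S(89,128,299,357),S(150,129,299,357),[(88,106),(210,107),(210,156),(90,157)])]:
    c0,r0=(313,359) if n=="scene" else (299,357)
    Q=np.array([onz(n,S(*p,c0,r0),.034) for p in q])
    a,b=onz(n,m,.034),onz(n,e,.034); print(n,"knob centre",Q.mean(0),"ang",ang(b-a),np.linalg.norm(b-a)); print(Q[:,:2])
# chiller yaw from top edges: TL,FR etc
```

```text
scene dial [ 0.6259 -0.0181  0.204 ] mark [ 0.6488 -0.0086  0.204 ] 22.506763682763708 0.02473672022252062 tip [ 0.6267 -0.021   0.234 ]
side dial [ 0.6236 -0.0177  0.204 ] mark [ 0.6475 -0.0099  0.204 ] 17.94430224622021 0.025037759372349155 tip [ 0.6244 -0.0209  0.234 ]
scene knob centre [0.5139 0.2962 0.034 ] ang 4.853297266363362 0.02305622328682392
[[0.5387 0.288 ]
 [0.5367 0.3092]
 [0.491  0.2831]
 [0.4892 0.3043]]
side knob centre [0.5136 0.2945 0.034 ] ang 6.750863836320398 0.02211559162081655
[[0.5371 0.2871]
 [0.493  0.2815]
 [0.4907 0.3015]
 [0.5335 0.3078]]
```

```bash
cat >> h.py <<'E'
def to(P):
    o=r.get_obs(); d=np.array(o["eef_rot"]).T@(np.array(P)-o["tool_pos"]); return np.round(d,4)
E
python3 -m crank '[{"dp":[0,0,0],"turn":-6.15,"fingers":-1},{"dp":[0,0,0],"turn":-6.15,"fingers":-1},{"dp":[0,0,0],"turn":-6.15,"fingers":-1},{"dp":[0,0,0],"turn":-6.15,"fingers":-1}]'
python3 - <<'E'
from h import *
o=r.get_obs();print(np.round(o["eef_rot"],3),o["tool_pos"],o["gripper_width"])
print(to([.395,-.118,.20]),to([.395,-.118,.09]))
E
```

```text
time: 1.33
tool_pos: [0.1835, 0.5449, 0.2313]
eef_rot: [[-0.994, -0.11, -0.0], [-0.11, 0.994, 0.0], [-0.0, 0.0, -1.0]]
wrist_force: [0.1, -0.7, 0.7]
gripper_width: 0.0388
[[-0.994 -0.11  -0.   ]
 [-0.11   0.994  0.   ]
 [-0.     0.    -1.   ]] [0.18350056 0.54493408 0.2313001 ] 0.038823116751227814
[-0.1376 -0.6821  0.0313] [-0.1376 -0.6821  0.1413]
```

```bash
python3 -m crank '[{"dp":[-0.0076,-0.038,0],"turn":0,"fingers":-1},{"dp":[-0.0076,-0.038,0],"turn":0,"fingers":-1},{"dp":[-0.0076,-0.038,0],"turn":0,"fingers":-1},{"dp":[-0.0076,-0.038,0],"turn":0,"fingers":-1},{"dp":[-0.0076,-0.038,0],"turn":0,"fingers":-1},{"dp":[-0.0076,-0.038,0],"turn":0,"fingers":-1},{"dp":[-0.0076,-0.038,0],"turn":0,"fingers":-1},{"dp":[-0.0076,-0.038,0],"turn":0,"fingers":-1},{"dp":[-0.0076,-0.038,0],"turn":0,"fingers":-1},{"dp":[-0.0076,-0.038,0],"turn":0,"fingers":-1},{"dp":[-0.0076,-0.038,0],"turn":0,"fingers":-1},{"dp":[-0.0076,-0.038,0],"turn":0,"fingers":-1}]'
python3 -m crank '[{"dp":[-0.0076,-0.038,0],"turn":0,"fingers":-1},{"dp":[-0.0076,-0.038,0],"turn":0,"fingers":-1},{"dp":[-0.0076,-0.038,0],"turn":0,"fingers":-1},{"dp":[-0.0076,-0.038,0],"turn":0,"fingers":-1},{"dp":[-0.0076,-0.038,0],"turn":0,"fingers":-1},{"dp":[-0.0076,-0.038,0],"turn":0,"fingers":-1},{"dp":[0,0,0],"turn":0,"fingers":-1}]'
python3 - <<'E'
from h import *
print(to([.395,-.118,.20]),to([.395,-.118,.09]))
w=shot("wrist","w1.png"); print([(np.round(m["pixel"]),round(m["confidence"],2)) for m in models.mark_of("door_handle","wrist")])
s=shot("scene"); print([(np.round(m["pixel"]),round(m["confidence"],2)) for m in models.mark_of("door_handle","scene")])
E
```

```text
time: 2.33
tool_pos: [0.322, 0.0992, 0.2316]
eef_rot: [[-0.995, -0.105, 0.002], [-0.105, 0.995, -0.0], [-0.002, -0.0, -1.0]]
wrist_force: [0.6, 0.4, -0.2]
gripper_width: -0.0
time: 2.92
tool_pos: [0.392, -0.1266, 0.2315]
eef_rot: [[-0.995, -0.099, 0.001], [-0.099, 0.995, -0.003], [-0.0, -0.003, -1.0]]
wrist_force: [-0.2, 0.8, 0.1]
gripper_width: 0.0001
[-0.0039  0.0084  0.0315] [-0.0038  0.0087  0.1415]
[]
[(array([230., 373.]), 0.91)]
```

View pics/w1.png

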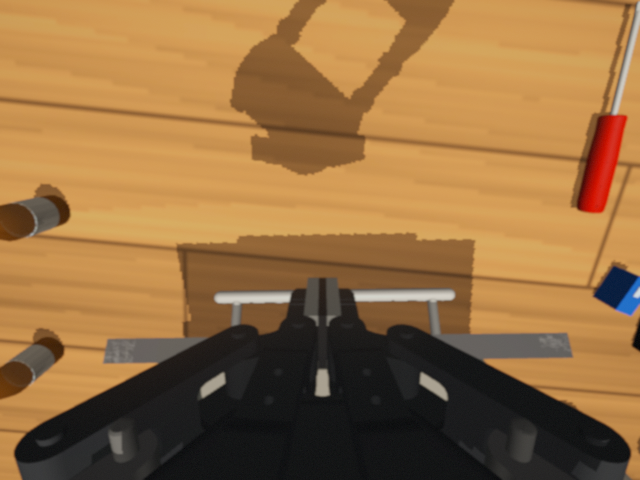

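The wrist view shows the steel bar running from (215, 298) to (455, 295), with the door top behind the fingers. I'll place the bar in world coordinates from this.

Run:
```python
from h import *
for z in (.095,.105,.115): print(z,onz("wrist",(298,217),z),onz("wrist",(295,454),z))
print(cam("wrist")[1][:3,3])
```

```text
0.095 [ 0.4699311 -0.2095776  0.095    ] [0.44426356 0.0065459  0.095     ]
0.105 [ 0.46455978 -0.20668061  0.105     ] [0.43981049 0.0017111  0.105     ]
0.115 [ 0.45918846 -0.20378361  0.115     ] [ 0.43535743 -0.0031237   0.115     ]
[ 0.31978891 -0.12859917  0.37452559]
```

```bash
python3 -m crank '[{"dp":[0,0.002,0.035],"turn":0,"fingers":-1},{"dp":[0,0.002,0.035],"turn":0,"fingers":-1},{"dp":[0,0.002,0.035],"turn":0,"fingers":-1},{"dp":[0,0.002,0.034],"turn":0,"fingers":-1},{"dp":[0,0,0],"turn":0,"fingers":-1},{"dp":[-0.012,0,0],"turn":0,"fingers":-1},{"dp":[-0.012,0,0],"turn":0,"fingers":-1},{"dp":[-0.01,0,0],"turn":0,"fingers":-1},{"dp":[0,0,0],"turn":0,"fingers":-1}]'
python3 -m crank '[{"dp":[-0.004,0,0],"turn":0,"fingers":-1},{"dp":[-0.006,0,-0.0078],"turn":0,"fingers":-1},{"dp":[-0.0067,0,-0.0074],"turn":0,"fingers":-1},{"dp":[-0.0071,0,-0.0069],"turn":0,"fingers":-1},{"dp":[-0.0076,0,-0.0064],"turn":0,"fingers":-1}]'
```

```text
time: 3.87
tool_pos: [0.4264, -0.1095, 0.0949]
eef_rot: [[-0.994, -0.107, 0.004], [-0.107, 0.994, -0.002], [-0.004, -0.002, -1.0]]
wrist_force: [-0.3, 0.2, 0.7]
gripper_width: 0.0
time: 4.28
tool_pos: [0.4513, -0.1058, 0.1211]
eef_rot: [[-0.994, -0.106, -0.011], [-0.106, 0.994, 0.001], [0.011, 0.002, -1.0]]
wrist_force: [-18.9, -0.7, 11.7]
gripper_width: 0.0005
```

```bash
python3 -m crank '[{"dp":[0.004,0,0.008],"turn":0,"fingers":-1},{"dp":[0,0,0.006],"turn":0,"fingers":-1},{"dp":[0,0,0],"turn":0,"fingers":-1}]'
python3 - <<'E'
from h import *
w=shot("wrist"); side=shot("side","d2.png"); cv2.imwrite("pics/d2.png",cv2.resize(side[130:330,190:430],(720,600))[:,:,::-1])
for c in("scene","side"):
    if c=="scene": shot("scene")
    print(c,[(np.round(m["pixel"]),round(m["confidence"],2)) for m in models.mark_of("door_handle",c)])
E
```

```text
time: 4.53
tool_pos: [0.451, -0.1065, 0.1067]
eef_rot: [[-0.995, -0.104, -0.0], [-0.104, 0.995, 0.0], [0.0, 0.0, -1.0]]
wrist_force: [-0.1, -0.6, 0.0]
gripper_width: -0.0001
scene []
side [(array([224., 364.]), 0.94)]
```

View pics/d2.png

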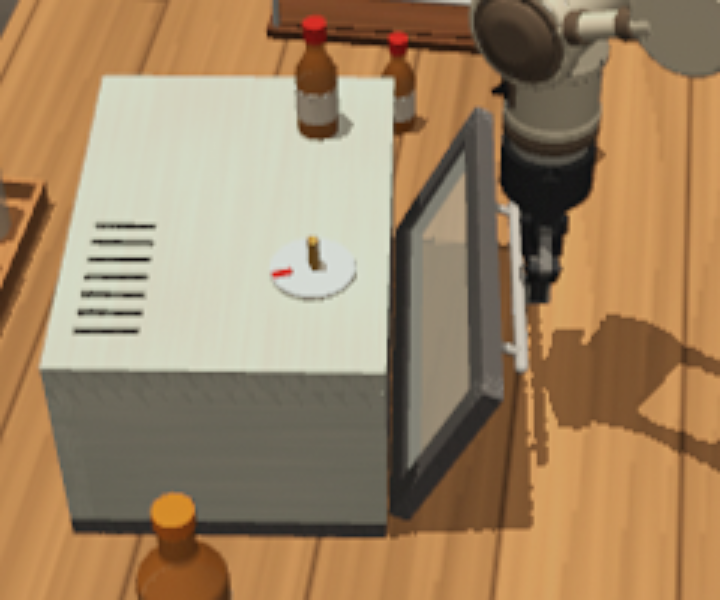

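The finger is in front of the bar at mid-length, and the door has started to close. I'll keep pushing along the arc.

```bash
python3 -m crank '[{"dp":[-0.007,0,-0.004],"turn":0,"fingers":-1},{"dp":[-0.008,0,-0.006],"turn":0,"fingers":-1},{"dp":[-0.008,0,-0.006],"turn":0,"fingers":-1},{"dp":[-0.008,0,-0.005],"turn":0,"fingers":-1},{"dp":[-0.008,0,-0.004],"turn":0,"fingers":-1}]'
python3 -m crank '[{"dp":[-0.008,0,-0.003],"turn":0,"fingers":-1},{"dp":[-0.006,0,-0.002],"turn":0,"fingers":-1},{"dp":[-0.003,0,0],"turn":0,"fingers":-1},{"dp":[0,0,0],"turn":0,"fingers":-1}]'
```

```text
time: 5.2
tool_pos: [0.4889, -0.1026, 0.1325]
eef_rot: [[-0.994, -0.105, -0.004], [-0.105, 0.995, 0.0], [0.004, 0.0, -1.0]]
wrist_force: [-7.3, -0.1, 5.2]
gripper_width: -0.0002
time: 5.53
tool_pos: [0.5052, -0.1011, 0.1372]
eef_rot: [[-0.994, -0.105, -0.006], [-0.105, 0.994, -0.0], [0.006, 0.0, -1.0]]
wrist_force: [-10.7, -1.9, 7.4]
gripper_width: 0.0001
```

```bash
python3 -m crank '[{"dp":[-0.003,0,0],"turn":0,"fingers":-1},{"dp":[-0.002,0,0],"turn":0,"fingers":-1},{"dp":[0,0,0],"turn":0,"fingers":-1}]'
python3 -m crank '[{"dp":[-0.002,0,0],"turn":0,"fingers":-1},{"dp":[-0.002,0,0],"turn":0,"fingers":-1},{"dp":[0,0,0],"turn":0,"fingers":-1}]'
```

```text
time: 5.78
tool_pos: [0.5054, -0.1011, 0.1371]
eef_rot: [[-0.994, -0.106, -0.018], [-0.106, 0.994, -0.001], [0.018, 0.001, -1.0]]
wrist_force: [-32.5, -4.1, 21.8]
gripper_width: 0.0001
time: 6.03
tool_pos: [0.5055, -0.101, 0.137]
eef_rot: [[-0.994, -0.106, -0.028], [-0.106, 0.994, -0.001], [0.028, 0.002, -1.0]]
wrist_force: [-49.0, -5.5, 33.0]
gripper_width: -0.0
```

```bash
python3 -m crank '[{"dp":[0.03,0,0],"turn":0,"fingers":-1},{"dp":[0.03,0,0],"turn":0,"fingers":-1},{"dp":[0.02,0.01,-0.03],"turn":0,"fingers":1},{"dp":[0,0.035,-0.02],"turn":0,"fingers":1},{"dp":[0,0.04,-0.01],"turn":0,"fingers":1},{"dp":[0,0.04,0],"turn":0,"fingers":1},{"dp":[0,0.04,0],"turn":0,"fingers":1},{"dp":[0,0.04,0],"turn":0,"fingers":1},{"dp":[-0.01,0.04,0],"turn":0,"fingers":1},{"dp":[-0.015,0.038,0],"turn":0,"fingers":1},{"dp":[-0.015,0.038,0],"turn":0,"fingers":1},{"dp":[-0.015,0.035,0],"turn":0,"fingers":1}]'
python3 - <<'E'
from h import *
print(to([.514,.295,.16])); print(np.round(r.get_obs()["tool_pos"],4))
shot("scene");print([(np.round(m["pixel"]),round(m["confidence"],2)) for m in models.mark_of("door_handle","scene")], proj("scene",[.521,-.1056,.156]))
shot("side","d3.png");print([(np.round(m["pixel"]),round(m["confidence"],2)) for m in models.mark_of("door_handle","side")], proj("side",[.521,-.1056,.156]))
E
```

```text
time: 7.03
tool_pos: [0.4541, 0.2545, 0.1974]
eef_rot: [[-0.994, -0.105, 0.002], [-0.105, 0.994, 0.001], [-0.002, 0.001, -1.0]]
wrist_force: [0.6, -0.9, -0.2]
gripper_width: 0.0851
[-0.0637  0.034   0.0375]
[0.4541 0.2545 0.1974]
[(array([226., 350.]), 0.73)] (np.float64(224.94440451633955), np.float64(351.1603744479237))
[(array([215., 340.]), 0.57)] (np.float64(213.30056601996836), np.float64(341.39600719738195))
```

The detected handle agrees with the predicted shut position in both cameras. Next I go above the knob and look from close by.

```bash
python3 -m crank '[{"dp":[-0.02,0.01,0.02],"turn":0,"fingers":1},{"dp":[-0.02,0.012,0.02],"turn":0,"fingers":1},{"dp":[-0.02,0.01,0.02],"turn":0,"fingers":1},{"dp":[0,0,0.01],"turn":0,"fingers":1},{"dp":[0,0,0],"turn":0,"fingers":1},{"dp":[0,0,0],"turn":0,"fingers":1}]'
python3 - <<'E'
from h import *
print(np.round(r.get_obs()["tool_pos"],4)); shot("wrist","w2.png"); print(models.mark_of("knob_center","wrist")); print(proj("wrist",[.514,.295,.034]))
E
```

```text
time: 7.73
tool_pos: [0.5096, 0.2884, 0.1267]
eef_rot: [[-0.995, -0.103, -0.001], [-0.103, 0.995, -0.001], [0.001, -0.0, -1.0]]
wrist_force: [-0.1, 0.3, 0.2]
gripper_width: 0.0855
[0.5096 0.2884 0.1267]
[{'pixel': [142.2, 410.7], 'confidence': 0.94}, {'pixel': [326.1, 385.4], 'confidence': 0.81}, {'pixel': [237.5, 326.9], 'confidence': 0.67}, {'pixel': [152.8, 252.7], 'confidence': 0.64}, {'pixel': [398.5, 244.0], 'confidence': 0.28}]
(np.float64(243.5953069132476), np.float64(330.21427161927915))
```

View pics/w2.png

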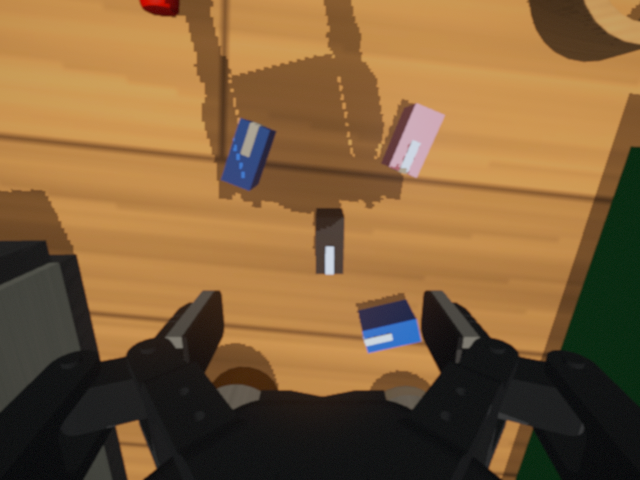

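The black knob is at (col 329, row 245) and its white line points to image-down (+x). Blue look-alikes are at (389, 324) and (248, 155), pink at (413, 140).

Run:
```python
from h import *
np.set_printoptions(precision=4,suppress=True)
m,e=onz("wrist",(247,329.3),.034),onz("wrist",(275,329.3),.034)
print(m,e,np.degrees(np.arctan2(*(e-m)[1::-1])),np.linalg.norm(e-m))
print("right/left edges",onz("wrist",(274,316),.034),onz("wrist",(274,343.5),.034))
print("blue corner",onz("wrist",(321,421),.034),onz("wrist",(294,404),.034),onz("wrist",(307,357),.034))
print(to([m[0],m[1],.01]))
```

```text
[0.5167 0.2946 0.034 ] [0.5392 0.2971 0.034 ] 6.281949308937085 0.0225878872441698
right/left edges [0.5394 0.2869 0.034 ] [0.5372 0.3078 0.034 ]
blue corner [0.5711 0.3744 0.034 ] [0.5491 0.3568 0.034 ] [0.564  0.3218 0.034 ]
[-0.0065  0.0049  0.1185]
```

```bash
python3 -m crank '[{"dp":[-0.0035,0.0025,0.01],"turn":0,"fingers":0.2},{"dp":[-0.003,0.0025,0.02],"turn":0,"fingers":0.2},{"dp":[0,0,0.025],"turn":0,"fingers":0.2},{"dp":[0,0,0.025],"turn":0,"fingers":0.2},{"dp":[0,0,0.02],"turn":0,"fingers":0.2},{"dp":[0,0,0.012],"turn":0,"fingers":0.2},{"dp":[0,0,0.006],"turn":0,"fingers":0.2},{"dp":[0,0,0],"turn":0,"fingers":0.2},{"dp":[0,0,0],"turn":0,"fingers":0.2}]'
```

```text
time: 8.58
tool_pos: [0.5169, 0.2955, 0.0099]
eef_rot: [[-0.995, -0.104, 0.002], [-0.104, 0.995, 0.001], [-0.002, 0.0, -1.0]]
wrist_force: [0.9, 0.2, 0.1]
gripper_width: 0.0515
```

Now I close the fingers, then lift.

```bash
python3 -m crank '[{"dp":[0,0,0],"turn":0,"fingers":-1},{"dp":[0,0,0],"turn":0,"fingers":-1},{"dp":[0,0,0],"turn":0,"fingers":-1},{"dp":[0,0,0],"turn":0,"fingers":-1},{"dp":[0,0,0],"turn":0,"fingers":-1},{"dp":[0,0,-0.02],"turn":0,"fingers":-1},{"dp":[0,0,-0.03],"turn":0,"fingers":-1},{"dp":[0,0,-0.04],"turn":0,"fingers":-1},{"dp":[0,0,-0.04],"turn":0,"fingers":-1},{"dp":[0,0,-0.04],"turn":0,"fingers":-1},{"dp":[0,0,-0.04],"turn":0,"fingers":-1},{"dp":[0,0,-0.04],"turn":0,"fingers":-1}]'
python3 - <<'E'
from h import *
print(to([.625,-.02,.285]), cam("wrist")[1][:3,3])
E
```

```text
time: 9.58
tool_pos: [0.5155, 0.2951, 0.2607]
eef_rot: [[-0.995, -0.104, -0.0], [-0.104, 0.995, -0.0], [0.0, -0.0, -1.0]]
wrist_force: [1.5, 0.3, -0.9]
gripper_width: 0.0201
[-0.076  -0.3248 -0.0243] [0.44452773 0.28700159 0.40401292]
```

```bash
python3 -m crank '[{"dp":[-0.01,-0.032,-0.003],"turn":0,"fingers":-1},{"dp":[-0.01,-0.032,-0.003],"turn":0,"fingers":-1},{"dp":[-0.01,-0.032,-0.003],"turn":0,"fingers":-1},{"dp":[-0.01,-0.032,-0.003],"turn":0,"fingers":-1},{"dp":[-0.01,-0.032,-0.003],"turn":0,"fingers":-1},{"dp":[-0.01,-0.032,-0.003],"turn":0,"fingers":-1},{"dp":[-0.01,-0.032,-0.003],"turn":0,"fingers":-1},{"dp":[-0.01,-0.032,-0.003],"turn":0,"fingers":-1},{"dp":[0,0,0],"turn":-7,"fingers":-1},{"dp":[0,0,0],"turn":-7,"fingers":-1},{"dp":[0,0,0],"turn":0,"fingers":-1},{"dp":[0,0,0],"turn":0,"fingers":-1}]'
python3 - <<'E'
from h import *
print(np.round(r.get_obs()["tool_pos"],4)); shot("wrist","w3.png"); print(models.mark_of("shaft_tip","wrist"),models.mark_of("knob_center","wrist")); print(proj("wrist",[.625,-.02,.234]))
E
```

```text
time: 10.58
tool_pos: [0.6221, 0.049, 0.2825]
eef_rot: [[-0.941, -0.339, -0.001], [-0.339, 0.941, 0.0], [0.001, 0.0, -1.0]]
wrist_force: [0.6, 0.6, -0.2]
gripper_width: 0.0198
[0.6221 0.049  0.2825]
[{'pixel': [229.9, 207.8], 'confidence': 0.68}] [{'pixel': [298.0, 320.5], 'confidence': 0.98}, {'pixel': [115.6, 517.0], 'confidence': 0.82}, {'pixel': [134.0, 615.5], 'confidence': 0.57}, {'pixel': [252.4, 551.4], 'confidence': 0.57}]
(np.float64(227.18581718646297), np.float64(210.89889264585796))
```

View pics/w3.png

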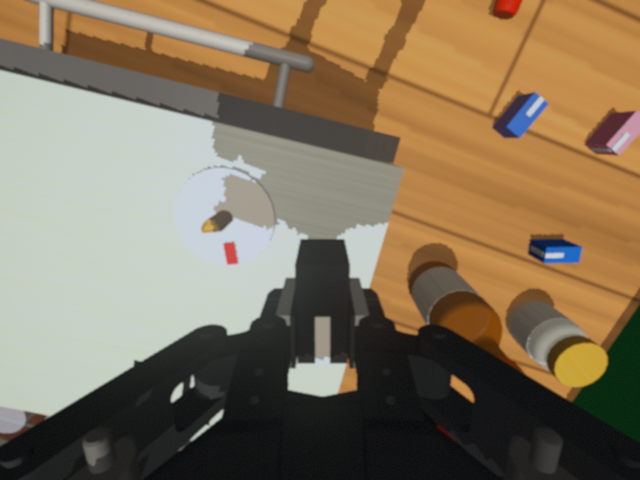

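The wrist view shows the door flush. The dial centre is at about (224, 216), the red mark at (231, 253), the brass tip at (209, 228), and the gripped knob at (322, 300) with its line pointing image-down.

Run:
```python
from h import *
np.set_printoptions(precision=4,suppress=True)
im=cv2.imread("pics/w3.png"); h=cv2.cvtColor(im,cv2.COLOR_BGR2HSV)
red=((h[...,0]<8)|(h[...,0]>172))&(h[...,1]>150)&(h[...,2]>120); red[:160]=0;red[290:]=0;red[:,:170]=0;red[:,290:]=0
q=np.argwhere(red); print(len(q)); mk=q.mean(0)
d=np.array([onz("wrist",p,.204)[:2] for p in q]); w,V=np.linalg.eigh(np.cov(d.T)); v=V[:,1]; v*=np.sign(v[0]); M=onz("wrist",mk,.204)
br=((h[...,0]>8)&(h[...,0]<30)&(h[...,1]>130)&(h[...,2]>60)); br[:200]=0;br[245:]=0;br[:,:195]=0;br[:,245:]=0
b=np.argwhere(br);print(len(b),b.min(0),b.max(0))
print("mark",M,"axis ang",np.degrees(np.arctan2(v[1],v[0])))
C=onz("wrist",(216,224),.204); T=onz("wrist",(228,209),.234); T2=onz("wrist",(229.9,207.8),.234)
print("dial",C,"tip",T,T2)
for X in(C,T,T2,[.625,-.02]): print(np.degrees(np.arctan2(M[1]-X[1],M[0]-X[0])),np.hypot(M[0]-X[0],M[1]-X[1]))
# knob line on top: z top approx TCP-.010+.034
z=r.get_obs()["tool_pos"][2]+.024
a,e=onz("wrist",(318,322.5),z),onz("wrist",(357,322.5),z); print("knob",a,e,np.degrees(np.arctan2(*(e-a)[1::-1])))
cv2.imwrite("pics/w3c.png",cv2.resize(im[150:290,160:300],(600,600),interpolation=cv2.INTER_CUBIC))
```

```text
157
86 [220 203] [230 213]
mark [ 0.6495 -0.0095  0.204 ] axis ang 25.614509360969517
dial [ 0.6253 -0.0206  0.204 ] tip [ 0.6259 -0.0209  0.234 ] [ 0.6272 -0.0213  0.234 ]
24.682570545888822 0.026617993074227103
25.88967166934229 0.026214269302076647
28.03279883482813 0.025155520066062143
23.26483457117334 0.026616513413084446
knob [0.6198 0.0484 0.3067] [0.6369 0.0546 0.3067] 19.92065651380575
```

View pics/w3c.png

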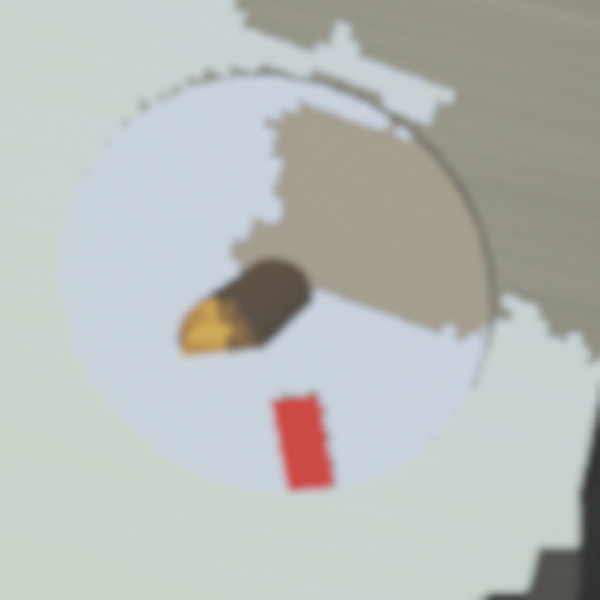

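Run:
```python
from h import *
im=cv2.imread("pics/w3.png"); o=r.get_obs(); R=np.array(o["eef_rot"]); p=np.array(o["tool_pos"])
s=5; c=cv2.resize(im[230:390,250:400],None,fx=s,fy=s,interpolation=cv2.INTER_CUBIC)
c=c[:,:]
def px(x,y,z):
    a=proj("wrist",p+R@np.array([x,y,z])); return int((a[1]-250)*s),int((a[0]-230)*s)
for z in(.010-.034,.010):
    P=[px(*q,z) for q in((-.022,-.0105),(.022,-.0105),(.022,.0105),(-.022,.0105))]
    cv2.polylines(c,[np.array(P)],True,(0,255,0),1)
cv2.circle(c,px(0,0,-.024),3,(0,0,255),-1)
cv2.imwrite("pics/w3k.png",cv2.resize(np.clip(c*1.0*1.6,0,255).astype(np.uint8),None,fx=.74,fy=.74)); print(px(0,0,-.024),px(-.022,0,-.024))
g=im[300:375,322].astype(int).sum(1); print(g.tolist())
```

```text
(365, 468) (364, 700)
[127, 120, 120, 123, 122, 115, 117, 116, 123, 117, 116, 115, 115, 118, 113, 156, 262, 373, 429, 445, 445, 444, 445, 444, 446, 445, 445, 444, 444, 445, 445, 446, 443, 444, 446, 445, 445, 445, 446, 444, 443, 443, 443, 442, 444, 444, 445, 444, 443, 443, 444, 443, 445, 442, 442, 443, 443, 448, 466, 518, 579, 612, 622, 622, 617, 610, 606, 606, 604, 605, 603, 604, 605, 606, 604]
```

View pics/w3k.png

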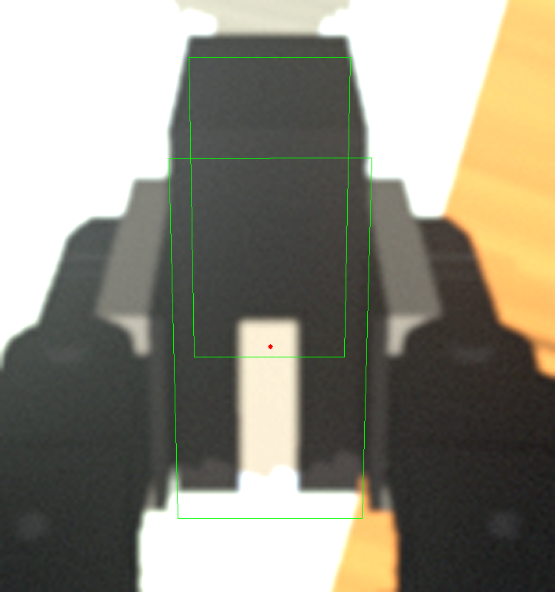

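The knob sits about 3.3 mm towards tool +x of the TCP, and the fixed cameras agree. The mark reads about 25°, so I turn a further 5° and compensate for the offset.

```bash
python3 -m crank '[{"dp":[0,0,0],"turn":-5,"fingers":-1},{"dp":[0,0,0],"turn":0,"fingers":-1}]'
python3 - <<'E'
from h import *
print(to([.6285,-.0194,.256]))
E
```

```text
time: 10.9
tool_pos: [0.6222, 0.0494, 0.2828]
eef_rot: [[-0.906, -0.424, 0.0], [-0.424, 0.906, -0.0], [0.0, -0.0, -1.0]]
wrist_force: [-0.5, 0.5, -0.5]
gripper_width: 0.0201
[ 0.0235 -0.065   0.0268]
```

```bash
python3 -m crank '[{"dp":[0.0055,-0.015,0],"turn":0,"fingers":-1},{"dp":[0.006,-0.02,0.004],"turn":0,"fingers":-1},{"dp":[0.006,-0.015,0.008],"turn":0,"fingers":-1},{"dp":[0.006,-0.015,0.01],"turn":0,"fingers":-1},{"dp":[0,0,0.0048],"turn":0,"fingers":-1},{"dp":[0,0,0],"turn":0,"fingers":-1},{"dp":[0,0,0],"turn":0,"fingers":-1},{"dp":[0,0,0],"turn":0,"fingers":-1}]'
python3 - <<'E'
from h import *
print(to([.6285,-.0194,.256]))
a=shot("side"); b=shot("scene")
cv2.imwrite("pics/al.png",np.hstack([cv2.resize(x[:,:,::-1],(400,400),interpolation=cv2.INTER_CUBIC) for x in (a[180:240,265:325],b[210:270,275:335])]))
for c in("side","scene"): print(proj(c,[.6256,-.0207,.234]))
E
```

```text
time: 11.57
tool_pos: [0.6287, -0.0188, 0.2567]
eef_rot: [[-0.906, -0.423, 0.001], [-0.423, 0.906, 0.0], [-0.001, -0.0, -1.0]]
wrist_force: [-0.3, -0.1, 0.1]
gripper_width: 0.02
[ 0.0004 -0.0004  0.0007]
(np.float64(209.34262440604962), np.float64(293.64081848782195))
(np.float64(241.147065576315), np.float64(308.0943625620993))
```

View pics/al.png

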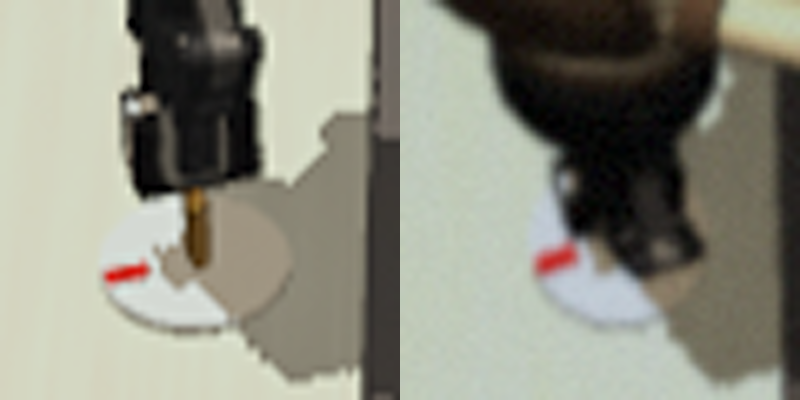

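In the side view the shaft (col 197) lies under the middle of the knob (137–262). I'll descend in guarded steps.

```bash
python3 -m crank '[{"dp":[0.0004,-0.0004,0.004],"turn":0,"fingers":-1},{"dp":[0,0,0.004],"turn":0,"fingers":-1},{"dp":[0,0,0.003],"turn":0,"fingers":-1},{"dp":[0,0,0],"turn":0,"fingers":-1}]'
python3 -m crank '[{"dp":[0,0,0.002],"turn":0,"fingers":-1},{"dp":[0,0,0.002],"turn":0,"fingers":-1},{"dp":[0,0,0],"turn":0,"fingers":-1}]'
```

```text
time: 12.0
tool_pos: [0.6278, -0.0201, 0.2437]
eef_rot: [[-0.906, -0.422, -0.002], [-0.422, 0.906, 0.0], [0.002, 0.001, -1.0]]
wrist_force: [-0.2, 0.4, -0.1]
gripper_width: 0.02
time: 12.25
tool_pos: [0.6287, -0.0203, 0.241]
eef_rot: [[-0.906, -0.422, 0.001], [-0.422, 0.906, 0.0], [-0.001, -0.0, -1.0]]
wrist_force: [2.0, 0.5, -1.1]
gripper_width: 0.0196
```

```bash
python3 -m crank '[{"dp":[0,0,0.002],"turn":0,"fingers":-1},{"dp":[0,0,0.002],"turn":0,"fingers":-1},{"dp":[0,0,0],"turn":0,"fingers":-1}]'
```

```text
time: 12.5
tool_pos: [0.6287, -0.0202, 0.2368]
eef_rot: [[-0.906, -0.423, 0.001], [-0.423, 0.906, 0.0], [-0.001, -0.0, -1.0]]
wrist_force: [3.5, 1.4, -1.5]
gripper_width: 0.02
```

The underside is about 7 mm below the tip with almost no vertical force, so the shaft is entering the bore. I'll ease the side force slightly and go on.

```bash
python3 -m crank '[{"dp":[-0.0008,0,0.002],"turn":0,"fingers":-1},{"dp":[0,0,0.002],"turn":0,"fingers":-1},{"dp":[0,0,0.002],"turn":0,"fingers":-1},{"dp":[0,0,0],"turn":0,"fingers":-1}]'
python3 -m crank '[{"dp":[0,0,0.002],"turn":0,"fingers":-1},{"dp":[0,0,0.001],"turn":0,"fingers":-1},{"dp":[0,0,0],"turn":0,"fingers":-1}]'
```

```text
time: 12.83
tool_pos: [0.6288, -0.02, 0.2302]
eef_rot: [[-0.906, -0.422, -0.001], [-0.422, 0.906, 0.0], [0.001, 0.001, -1.0]]
wrist_force: [1.8, 0.9, -1.2]
gripper_width: 0.0197
time: 13.08
tool_pos: [0.629, -0.0201, 0.2282]
eef_rot: [[-0.906, -0.422, -0.0], [-0.422, 0.906, -0.0], [0.0, -0.0, -1.0]]
wrist_force: [-0.6, 0.7, 2.5]
gripper_width: 0.0201
```

```bash
python3 -m crank '[{"dp":[0,0,0.002],"turn":0,"fingers":-1},{"dp":[0,0,0.002],"turn":0,"fingers":-1},{"dp":[0,0,0],"turn":0,"fingers":-1},{"dp":[0,0,0],"turn":0,"fingers":-1}]'
python3 -m crank '[{"dp":[0,0,0.002],"turn":0,"fingers":-1},{"dp":[0,0,0.001],"turn":0,"fingers":-1},{"dp":[0,0,0],"turn":0,"fingers":-1},{"dp":[0,0,0],"turn":0,"fingers":-1}]'
```

```text
time: 13.42
tool_pos: [0.6291, -0.0201, 0.2245]
eef_rot: [[-0.906, -0.422, 0.0], [-0.422, 0.906, -0.0], [-0.0, -0.0, -1.0]]
wrist_force: [-2.0, 0.5, 5.2]
gripper_width: 0.0197
time: 13.75
tool_pos: [0.6292, -0.0201, 0.2222]
eef_rot: [[-0.906, -0.423, 0.001], [-0.423, 0.906, -0.0], [-0.001, -0.001, -1.0]]
wrist_force: [-2.5, -0.3, 7.2]
gripper_width: 0.0198
```

```bash
python3 -m crank '[{"dp":[0,0,0.001],"turn":0,"fingers":-1},{"dp":[0,0,0.001],"turn":0,"fingers":-1},{"dp":[0,0,0],"turn":0,"fingers":-1},{"dp":[0,0,0],"turn":0,"fingers":-1}]'
python3 -m crank '[{"dp":[0,0,0.001],"turn":0,"fingers":-1},{"dp":[0,0,0],"turn":0,"fingers":-1},{"dp":[0,0,0],"turn":0,"fingers":-1}]'
```

```text
time: 14.08
tool_pos: [0.6294, -0.0202, 0.2219]
eef_rot: [[-0.906, -0.423, 0.002], [-0.423, 0.906, -0.001], [-0.001, -0.002, -1.0]]
wrist_force: [-5.6, 0.7, 14.4]
gripper_width: 0.0197
time: 14.33
tool_pos: [0.6296, -0.0202, 0.2218]
eef_rot: [[-0.906, -0.423, 0.003], [-0.423, 0.906, -0.001], [-0.002, -0.002, -1.0]]
wrist_force: [-7.9, 0.4, 17.3]
gripper_width: 0.0201
```

Force rises steeply and z has stopped at 0.2218, so it is bottomed. One last look before handing in.

Run:
```python
from h import *
a=shot("side"); b=shot("scene")
print([(np.round(m["pixel"]),round(m["confidence"],2)) for m in models.mark_of("door_handle","side")],[(np.round(m["pixel"]),round(m["confidence"],2)) for m in models.mark_of("door_handle","scene")])
cv2.imwrite("pics/end.png",np.hstack([cv2.resize(a[100:440,130:430],(400,453)),cv2.resize(b[100:440,200:500],(400,453))])[:,:,::-1])
o=r.get_obs();print(o["tool_pos"],o["wrist_force"],o["gripper_width"])
```

```text
[(array([215., 343.]), 0.67)] [(array([221., 350.]), 0.96), (array([412., 269.]), 0.47)]
[ 0.62956316 -0.02017018  0.22181595] [-7.93172173  0.57167957 17.17072262] 0.02016411418261735
```

View pics/end.png

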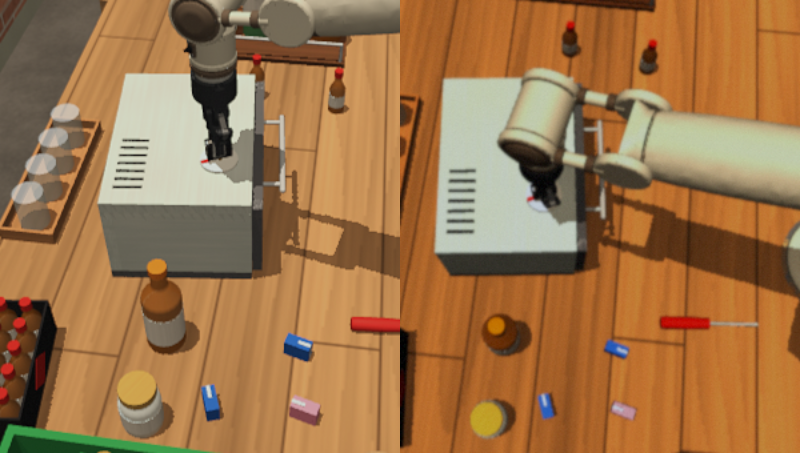

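The final view shows the door shut, the bottles on the bench, jar and juice in place, and the fingers on the knob at the shaft. mini_c is hidden behind the wrist; it stands about 0.18 m from the tool axis, and the arm above it is well over its height. I'll hand in.

```bash
python3 -c "
from rig import r
r.job_done(); o=r.get_obs(); print(o['time'],o['tool_pos'],o['wrist_force'],o['gripper_width'])"
```

```text
the job is handed in; nothing more can be done
the job is handed in; nothing more can be done
```

I shut the door, fitted the black knob on the D-shaft and pressed it to the bottom. I handed the job in at about 14.5 s with the fingers still gripping and holding it down.

- **Door:** I pushed it by its handle until it met the stop, at about 59 N total on the wrist with the fingers. The handle was found within about 2 px of its predicted shut position right afterwards. At the end one camera was about 4 px off, but the picture shows the door flush.
- **Knob:** I measured the red mark at about 25° from close up; the fixed cameras had given 18 to 22°. I turned the knob to 25°, within the 12° tolerance of all of these. It sat about 3 mm off the finger centre, and I allowed for that.
- **Press:** The knob slid on with little force. Contact came at TCP height 0.228 m, the force rose as the spring should to 7.2 N, and the height then stopped at 0.222 m. It was holding at about 17 N, with about 8 N of side force and the opening at 20 mm.
- **Bystanders:** The jar, the juice bottle and the two bench bottles look unmoved. I could not see the bottle on top of the chiller (`mini_c`) at the end because the wrist hid it. The tool stayed about 0.18 m away from it, and nothing in the forces suggested contact.

I viewed 11 pictures, one over the budget of 10.

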